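# Close the gap in the bit-rack row

### The arm

A 6-joint arm with a two-finger parallel gripper is mounted at the origin on the work surface. World frame = base frame: x ahead of the robot, y to its left, z up, the work surface at z = 0. Lengths are in m, angles in rad, forces in N, time in s.
With the tool pointing down it reaches from about 0.25 to 0.725 m from the base axis. Payload 4 kg.
Tool frame: the origin (TCP) lies on the centre line of the jaws, within the pads' length; the fingertips stand 14 mm ahead of it and the grasp point (between the pads) lies 5 mm behind it; z points along the fingers, x is the direction in which the jaws open and shut, and the axes are right-handed (so a half turn about z gives the same grasp; the last joint's range is limited). The gripper opens to 85 mm and grips with 20 to 120 N. Pads are 22 mm wide; open, the fingers measure 114 mm over their backs; the gripper's body (76 mm by 85 mm) begins 54 mm behind the grasp point. The pads swing forward as they close: fully open they stand 13 mm farther back than shut.
Start: joints at [-1.113, 0.241, 0.005, 1.335, 0, 1.571], TCP at [0.221, -0.449, 0.245] pointing down, gripper open.
Joint ranges: [-2.72, 2.72], [-1.05, 1.87], [-1.09, 1.28], [-1.99, 2.15], [-1.42, 1.44], [-3.14, 3.14]. Speed limits (rad/s): [2.79, 2.79, 3.14, 3.14, 3.14, 3.14].

### API

Orientations are given as a unit quaternion [x, y, z, w].
In Python, from workcell import bot gives the robot as it stands.
- The arm moves only by the tool play_rows, never from a script. Its argument "motion" is a list of rows, each an object with "fingers": the closure, from -1 (fully open) to 1 (shut), so that 0 is half open; "translation": the shift along the tool's x, y, z in cm, a list of three; "roll": the turn about the tool's z in degrees. A call has 1 to 20 rows; each row is the pose to reach, as a shift and turn from the pose commanded when the call began, along the tool's axes at that moment; what a row does not reach only later rows make up. A row lasts 1/12 s, in which the tool goes at most 41.7 mm and 7.16 degrees, less where a joint would pass 70% of its speed; a pose out of reach is approached as far as the arm can. A call with a gripper value outside its range is refused whole. The fingers move at their own pace and stop on an object; the grip force is fixed at half the most. Time passes only in rows, so rows that repeat a pose let the fingers close. It gives the time, the measured TCP pose, the force and the opening at its end, in the units of the state.
- bot.get_obs(): the state, without advancing time (a new reading comes with each control period).
- bot.camera(name): name is "scene" or "top" or "wrist"; returns a dict with "pixels" (480x640x3 uint8, red, green, blue), "intrinsics" (3x3 intrinsics, pixels), "k1" (the pictures are not rectified: a ray, as slopes to the right and down, at radius r is drawn at 1 + k1 r^2 times it, then the intrinsics apply), "world_to_cam" (4x4, takes a point from world to camera coordinates). Camera axes: x right, y down, z forward; pixel columns grow to the right and rows downward; lengths in m; the calibration is good to about 2 mm. A picture is of the moment at which its call begins. There is no depth.
- bot.job_done(): hands the job in, once; it reports no verdict.
The state is a dict: "clock": time; "joint_pos": joint angles; "joint_vel": joint speeds; "tau": joint torques, N m; "eef_pos": TCP position; "tool_rot": TCP orientation; "ft_force": force on the tool from outside, world axes, zero at the start; "ft_torque": the same for the moment, N m; "grip_width": finger opening in m.
Only numpy, scipy, OpenCV 4.12 (cv2) and the standard library are available. Lean on these libraries where they do the work, as an engineer would, in place of code of your own. Each camera call takes 0.05 s, during which the arm holds its last target. There are 200 camera calls.

### The job

On this bone-lab bench a row of bit racks has one empty place, at its left or right end, and a bone was left lying in it. First lay the bone in the small steel tray and let go of it; then bring the loose rack, kept upright, into the empty place and butt it up squarely against the middle rack so that no gap is left between them, with its front flush with the middle rack's front and facing the same way. Let go of it and leave the jar and the cup where they are.

Things in the scene. Friction and masses are not known exactly. Their poses are not given: they have to be found in the camera images.
- rack_mid: Middle rack, fixed to the bench: grey plastic block 90 (x, depth) x 120 (y, width) x 35 mm high, on top a black grip rib 16 (x) x 56 (y) x 30 mm at its centre (rib top 65 mm above the bench) and short steel bits near both y ends (at y about +-47 mm, up to 24 mm above the block, radius up to 7 mm). A paper label strip marks the front face (-x, towards the robot). Origin: centre of the underside.
- rack_end: End rack, fixed to the bench, same size and shape, already butted against one y side of rack_mid (left or right, varies). Origin: centre of the underside, axes parallel to rack_mid's.
- pad: Thin black rubber pad, 70 x 96 mm, 1 mm thick (no effect on contact), lying on the bench in the empty place at the other y side of rack_mid. Its origin, on the bench, is where the centre of the loose rack's underside belongs: beside rack_mid, 120 mm from its centre; axes parallel to rack_mid's.
- rack: The loose rack, same size and shape as rack_mid (90 x 120 x 35 mm block, grip rib 16 mm thick in x, 56 mm long in y, 30 mm high on top, rib centre on the rack's centre), 0.25 to 0.5 kg, standing upright on the bench away from the row. Origin: centre of the underside; -x is the front with the paper label.
- rack_front (a point): Centre of the loose rack's front (labelled) face, 45 mm from its origin towards -x, 18 mm up.
- bone: Cream-coloured dry long bone lying on the pad, 150 mm long along its x, shaft 18 mm thick, two-knuckled ends 46 mm wide and 26 mm high, about 80 g. Origin: bottom centre as it lies; shaft axis 13 mm above it.
- bone_mid (a point): Middle of the bone's shaft, on its axis.
- tray: Small open steel tray, fixed, 200 (x) x 130 (y) x 30 mm high outside, plus a 8 mm rim all round, wall and floor 3 mm. Origin: centre of the underside.
- tray_floor (a point): Centre of the tray's inner floor, 3 mm above the bench, axes as the tray.
- jar: Bystander: amber glass jar, 56 mm diameter, 75 mm high. Origin: centre of the underside.
- cup: Bystander: white plastic cup, 72 mm diameter, 60 mm high. Origin: centre of the underside.

How it is judged:
By the outcome, as a careful person would: the job done as asked, in the order asked, and still so for the second after the job is handed in, with the robot touching nothing.
It also fails if it takes over 64 s, if anything falls off the work surface, if the arm or the gripper's body presses on something with over 40 N, if the wrist force passes 120 N, or if a joint passes its speed limit or range.

## Working session

There is one attempt and no reset: what is moved stays moved. The work goes in short steps, Python scripts to look and compute and a tool call to move; the robot and the scene stay as the last step left them, time stands still between calls to the robot, and variables do not carry over. Pictures are saved under pics/ and viewed, about 8 in all and at most 12, crops included, and the job is handed in when it is done.

Besides the shell and the picture viewer there is one more tool, called after "Call:" by a JSON object that holds its "name" and its "arguments". play_rows: Moves the arm, as the interface text tells. Its arguments: {"type":"object","properties":{"motion":{"type":"array","items":{"type":"object","properties":{"fingers":{"type":"number"},"translation":{"type":"array","items":{"type":"number"}},"roll":{"type":"number"}}}}},"required":["motion"]}

```bash
mkdir -p pics
cat > h.py <<'E'
import numpy as np, cv2
from workcell import bot
def ray(c,uv):
    K=np.array(c["intrinsics"],float);p=np.array(uv,float).reshape(-1,1,2)
    s=cv2.undistortPoints(p,K,np.array([c["k1"],0,0,0,0],float)).reshape(-1,2)
    T=np.array(c["world_to_cam"]);R,t=T[:3,:3],T[:3,3]
    d=np.c_[s,np.ones(len(s))]@R
    return -R.T@t,d
def onplane(c,uv,z):
    o,d=ray(c,uv);return o+d*((z-o[2])/d[:,2])[:,None]
def proj(c,P):
    T=np.array(c["world_to_cam"]);p=np.atleast_2d(P)@T[:3,:3].T+T[:3,3]
    s=p[:,:2]/p[:,2:];s=s*(1+c["k1"]*(s**2).sum(1))[:,None]
    K=np.array(c["intrinsics"]);return s@K[:2,:2].T+K[:2,2]
def snap(n,f):
    c=bot.camera(n);cv2.imwrite("pics/"+f+".png",c["pixels"][:,:,::-1])
    import pickle;pickle.dump(c,open("pics/"+f+".pkl","wb"));return c
E
python3 - <<'E'
from h import *
for n in("top","scene"):
    c=snap(n,n+"0");print(n,c["intrinsics"],c["k1"],np.round(c["world_to_cam"],3))
o=bot.get_obs();print(o)
E
```

```text
top [[464.53081339   0.         322.86951711]
 [  0.         464.53081339 242.62581802]
 [  0.           0.           1.        ]] -0.04845357410289512 [[ 0.012 -1.     0.004  0.017]
 [-0.995 -0.012 -0.1    0.568]
 [ 0.1   -0.003 -0.995  1.14 ]
 [ 0.     0.     0.     1.   ]]
scene [[562.86686676   0.         317.00968192]
 [  0.         562.86686676 245.92959084]
 [  0.           0.           1.        ]] -0.03414315763103691 [[-0.717  0.697  0.002  0.379]
 [ 0.568  0.587 -0.577 -0.319]
 [-0.403 -0.413 -0.817  1.698]
 [ 0.     0.     0.     1.   ]]
{'clock': 0.1, 'joint_pos': array([-1.11302582e+00,  2.41350889e-01,  3.82511739e-03,  1.33522226e+00,
       -3.89879935e-05,  1.57079038e+00]), 'joint_vel': array([ 0.00015744, -0.00236888,  0.00328653, -0.00087924, -0.00011322,
       -0.00049078]), 'tau': array([ 2.21805785e-04, -3.73137403e+01,  2.53009665e+01,  1.08523102e-02,
        4.25696317e-05, -1.16744945e-05]), 'eef_pos': array([ 0.2207152 , -0.44801897,  0.24448244]), 'tool_rot': array([ 8.49103427e-01, -5.28225727e-01, -8.38892290e-04, -4.98921942e-04]), 'ft_force': array([ 0.04030063, -0.44095079, -0.36094337]), 'ft_torque': array([-0.00909356, -0.04007581, -0.0074074 ]), 'grip_width': 0.08531482156127114}
```

View pics/top0.png

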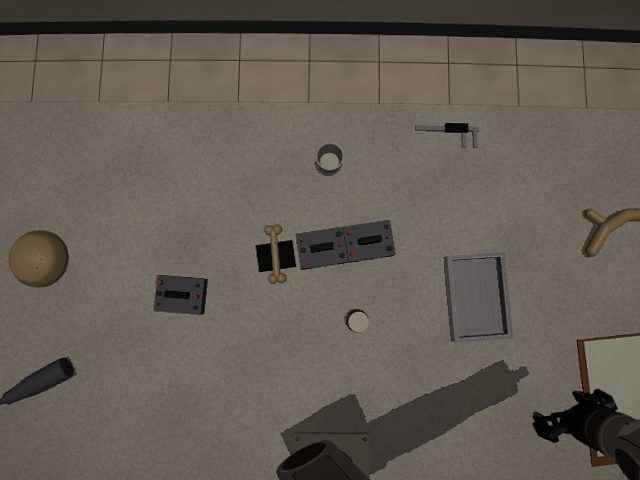

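View pics/scene0.png

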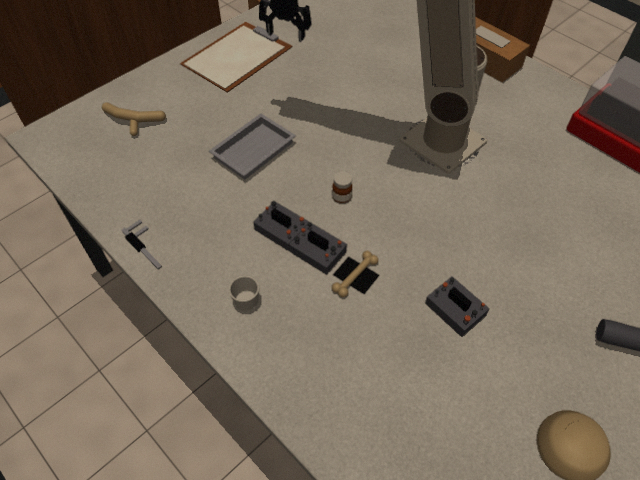

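The top view shows the empty place on the left (+y) with the pad at (276,256) and the bone across it. The loose rack is at (181,295), the row at (345,245), the tray at (478,297), the jar at (358,321) and the cup at (329,158). Next: enlarged crops and a first colour segmentation.

Run:
```python
from h import *
import pickle
t=pickle.load(open("pics/top0.pkl","rb"));s=pickle.load(open("pics/scene0.pkl","rb"))
a=cv2.resize(t["pixels"][205:335,140:400],(780,390),interpolation=cv2.INTER_CUBIC)
b=cv2.resize(s["pixels"][195:340,250:500],(340,197),interpolation=cv2.INTER_CUBIC)
cv2.imwrite("pics/crop1.png",np.clip(a[:,:,::-1].astype(float)*1.8,0,255).astype(np.uint8))
hsv=cv2.cvtColor(t["pixels"],cv2.COLOR_RGB2HSV)
for u,v in[(160,285),(181,295),(181,283),(276,250),(262,265),(310,260),(340,255),(230,280),(478,300),(450,300)]:print(u,v,t["pixels"][v,u],hsv[v,u])
px=t["pixels"].astype(int)
# bone
hsvm=(hsv[...,1]>75)&(px[...,0]>100);hsvm[:, :220]=0;hsvm[:,300:]=0;hsvm[:215]=0;hsvm[300:]=0
m=hsvm.astype(np.uint8)
ys,xs=np.nonzero(m);r=cv2.minAreaRect(np.c_[xs,ys].astype(np.float32));print("bone",r,len(xs))
bp=cv2.boxPoints(r);w=onplane(t,bp,.013);print(np.round(w,4))
# dark racks
for nm,thr in(("dark",78),):
    d=((px.max(2)<thr)).astype(np.uint8);d[:215]=0;d[320:]=0;d[:,:145]=0;d[:,405:]=0
    d=cv2.morphologyEx(d,cv2.MORPH_CLOSE,np.ones((3,3)))
    for c in cv2.findContours(d,cv2.RETR_EXTERNAL,cv2.CHAIN_APPROX_NONE)[0]:
        if cv2.contourArea(c)<60:continue
        r=cv2.minAreaRect(c);b=cv2.boxPoints(r);w=onplane(t,b,.035)
        print(nm,np.round(r[0],1),np.round(r[1],1),round(r[2],1),np.round(w[:,:2],4).tolist())
# ribs: very dark
d=((px.max(2)<32)).astype(np.uint8);d[:215]=0;d[320:]=0;d[:,:145]=0;d[:,405:]=0
for c in cv2.findContours(d,cv2.RETR_EXTERNAL,cv2.CHAIN_APPROX_NONE)[0]:
    if cv2.contourArea(c)<40:continue
    r=cv2.minAreaRect(c);b=cv2.boxPoints(r);w=onplane(t,b,.065);print("rib",np.round(r[0],1),np.round(r[1],1),round(r[2],1),np.round(w[:,:2],4).tolist(),np.round(w.mean(0)[:2],4))
```

```text
160 285 [54 54 56] [120   9  56]
181 295 [10 11 12] [105  43  12]
181 283 [55 52 56] [143  18  56]
276 250 [104  87  60] [ 18 108 104]
262 265 [9 8 7] [15 57  9]
310 260 [59 57 59] [150   9  59]
340 255 [28 27 27] [ 0  9 28]
230 280 [110 104  94] [ 19  37 110]
478 300 [95 91 90] [ 6 13 95]
450 300 [69 66 62] [17 26 69]
bone ((274.5000305175781, 253.50003051757812), (54.57356643676758, 13.119622230529785), 85.33314514160156) 282
[[0.6079 0.1705 0.013 ]
 [0.6111 0.1371 0.013 ]
 [0.4725 0.1229 0.013 ]
 [0.4694 0.1559 0.013 ]]
dark [180.3 294.5] [51.3 36.9] 5.0 [[0.3924, 0.4428], [0.4834, 0.4387], [0.474, 0.3099], [0.3834, 0.3148]]
dark [264.7 257.2] [27.4 16. ] 81.9 [[0.5595, 0.1941], [0.5657, 0.1546], [0.4979, 0.1434], [0.4918, 0.1826]]
dark [284.6 262.1] [21.9 45.8] 9.9 [[0.4651, 0.1542], [0.578, 0.137], [0.5691, 0.0829], [0.4565, 0.1006]]
dark [344.8 244.4] [37.  96.2] 81.5 [[0.5898, 0.0952], [0.6288, -0.1436], [0.5367, -0.157], [0.4984, 0.08]]
rib [176.5 294.5] [ 7. 25.] 90.0 [[0.4414, 0.4075], [0.4423, 0.3465], [0.4255, 0.3458], [0.4245, 0.4068]] [0.4334 0.3767]
rib [203.7 296. ] [ 2.8 34.3] 6.0 [[0.3901, 0.3166], [0.4722, 0.3107], [0.4716, 0.304], [0.3895, 0.3099]] [0.4309 0.3103]
rib [264.3 257.3] [26.7 14.2] 83.7 [[0.5566, 0.1874], [0.5608, 0.153], [0.4963, 0.1444], [0.492, 0.1786]] [0.5264 0.1659]
rib [321.4 246.9] [ 7.6 22.5] 80.5 [[0.5576, 0.0561], [0.5673, 0.0021], [0.5491, -0.0012], [0.5394, 0.0528]] [0.5533 0.0274]
rib [285.8 254.3] [26.6 15.6] 81.3 [[0.5633, 0.1381], [0.5696, 0.1007], [0.5056, 0.0897], [0.4994, 0.1269]] [0.5345 0.1138]
rib [369.4 239.6] [ 7.6 23.6] 81.3 [[0.5771, -0.0596], [0.5867, -0.1167], [0.5682, -0.1195], [0.5587, -0.0625]] [ 0.5727 -0.0896]
```

View pics/crop1.png

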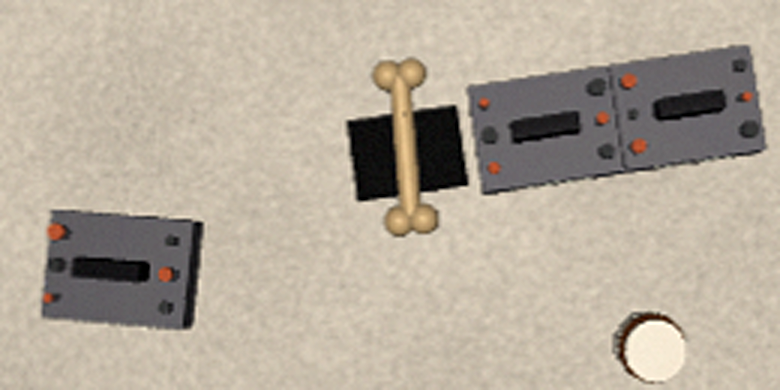

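The crop shows the bone's knuckle pairs at about (273,230) and (277,278), so it is nearly along x. The row is yawed about +9.4° and the loose rack about -4°. The rack's label is on a side the top view can't see. Now the tray, bone and bystanders, plus the first move.

```bash
cat >> h.py <<'E'
def rel(tgt,yaw):
    """shift (cm, tool axes) and roll (deg) from present pose to tgt, tool-x yaw (deg)"""
    from scipy.spatial.transform import Rotation as Ro
    o=bot.get_obs();R=Ro.from_quat(o["tool_rot"]).as_matrix()
    y0=np.degrees(np.arctan2(R[1,0],R[0,0]));d=R.T@(np.array(tgt)-o["eef_pos"])*100
    r=-(yaw-y0);r=(r+180)%360-180
    return np.round(d,2),round(r,2),o["clock"]
E
python3 - <<'E'
from h import *
import pickle
t=pickle.load(open("pics/top0.pkl","rb"));s=pickle.load(open("pics/scene0.pkl","rb"))
px=t["pixels"]
hsv=cv2.cvtColor(px,cv2.COLOR_RGB2HSV)
k=onplane(t,[(273,229.7),(277.2,278.2)],.013);print("bone ends",k,k.mean(0),np.degrees(np.arctan2(*(k[0]-k[1])[[1,0]])))
# same bone in scene: knuckles ~ (370,258),(340,288)
k=onplane(s,[(370,258),(340,288.5)],.013);print("scene bone",k.mean(0))
# tray: low saturation
g=px[235:350,430:525].astype(int);m=((g.max(2)-g.min(2))<9).astype(np.uint8)
m=cv2.morphologyEx(m,cv2.MORPH_CLOSE,np.ones((5,5)));m=cv2.morphologyEx(m,cv2.MORPH_OPEN,np.ones((3,3)))
c=max(cv2.findContours(m,cv2.RETR_EXTERNAL,cv2.CHAIN_APPROX_NONE)[0],key=cv2.contourArea)+np.array([430,235])
r=cv2.minAreaRect(c);b=cv2.boxPoints(r);w=onplane(t,b,.03);print("tray",r,np.round(w,4),w.mean(0),[np.linalg.norm(w[i]-w[i-1]) for i in range(4)])
m2=cv2.resize(s["pixels"][270:345,415:500],(680,600),interpolation=cv2.INTER_CUBIC);cv2.imwrite("pics/crop2.png",np.clip(m2[:,:,::-1]*2.,0,255).astype(np.uint8))
print("jar",onplane(t,[(358,321)],.075),"cup",onplane(t,[(329,156)],.06))
print(rel([.54,.146,.15],96))
E
```

```text
bone ends [[0.6007708  0.15173667 0.013     ]
 [0.47724017 0.13833348 0.013     ]] [0.53900548 0.14503507 0.013     ] 6.192422661352624
scene bone [0.54028733 0.1491254  0.013     ]
tray ((477.4010009765625, 297.0099182128906), (87.86178588867188, 62.0903205871582), 84.2894058227539) [[ 0.5363 -0.2765  0.03  ]
 [ 0.5538 -0.4346  0.03  ]
 [ 0.3354 -0.4517  0.03  ]
 [ 0.3196 -0.296   0.03  ]] [ 0.43626905 -0.36470902  0.03      ] [np.float64(0.21765271280773518), np.float64(0.15899756267715368), np.float64(0.2190513304206995), np.float64(0.15647059076905762)]
jar [[ 0.37652838 -0.06178003  0.075     ]] cup [[0.78211406 0.01126415 0.06      ]]
(array([-39.16, -54.89,   9.52]), np.float64(-159.77), 0.1)
```

View pics/crop2.png

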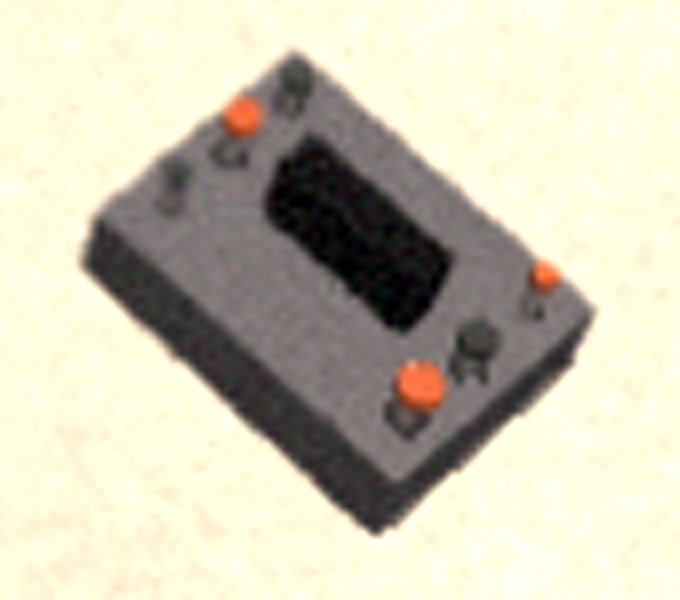

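The loose rack's visible +x face is plain, so its front already faces the robot. Moving above the bone.

Call:
{"name": "play_rows", "arguments": {"motion": [{"fingers": -0.3,"translation": [-20,-28,4],"roll": -80},{"fingers": -0.3,"translation": [-39.2,-54.9,9.5],"roll": -160},{"fingers": -0.3,"translation": [-39.2,-54.9,9.5],"roll": -160},{"fingers": -0.3,"translation": [-39.2,-54.9,9.5],"roll": -160},{"fingers": -0.3,"translation": [-39.2,-54.9,9.5],"roll": -160},{"fingers": -0.3,"translation": [-39.2,-54.9,9.5],"roll": -160},{"fingers": -0.3,"translation": [-39.2,-54.9,9.5],"roll": -160},{"fingers": -0.3,"translation": [-39.2,-54.9,9.5],"roll": -160},{"fingers": -0.3,"translation": [-39.2,-54.9,9.5],"roll": -160},{"fingers": -0.3,"translation": [-39.2,-54.9,9.5],"roll": -160},{"fingers": -0.3,"translation": [-39.2,-54.9,9.5],"roll": -160},{"fingers": -0.3,"translation": [-39.2,-54.9,9.5],"roll": -160},{"fingers": -0.3,"translation": [-39.2,-54.9,9.5],"roll": -160},{"fingers": -0.3,"translation": [-39.2,-54.9,9.5],"roll": -160},{"fingers": -0.3,"translation": [-39.2,-54.9,9.5],"roll": -160},{"fingers": -0.3,"translation": [-39.2,-54.9,9.5],"roll": -160},{"fingers": -0.3,"translation": [-39.2,-54.9,9.5],"roll": -160},{"fingers": -0.3,"translation": [-39.2,-54.9,9.5],"roll": -160},{"fingers": -0.3,"translation": [-39.2,-54.9,9.5],"roll": -160},{"fingers": -0.3,"translation": [-39.2,-54.9,9.5],"roll": -160}]}}

```text
clock: 1.77
eef_pos: [0.5397, 0.1464, 0.1492]
tool_rot: [0.767, 0.642, -0.001, -0.0]
ft_force: [-1.0, 0.6, 0.1]
grip_width: 0.0557
```

Run:
```python
from h import *
print(rel([.54,.146,.15],96))
c=snap("wrist","w1");print(bot.get_obs()["eef_pos"],bot.get_obs()["joint_pos"])
print(np.round(c["world_to_cam"],3))
```

```text
(array([-0.04,  0.03, -0.08]), np.float64(-16.1), 1.7667)
[0.53974688 0.14615421 0.14938694] [ 2.64450083e-01  4.15307329e-01 -3.26983390e-03  1.15403207e+00
 -1.68314970e-05  4.37422927e-01]
[[ 0.176  0.984 -0.001 -0.239]
 [ 0.939 -0.167  0.302 -0.491]
 [ 0.297 -0.054 -0.953  0.137]
 [ 0.     0.     0.     1.   ]]
```

View pics/w1.png

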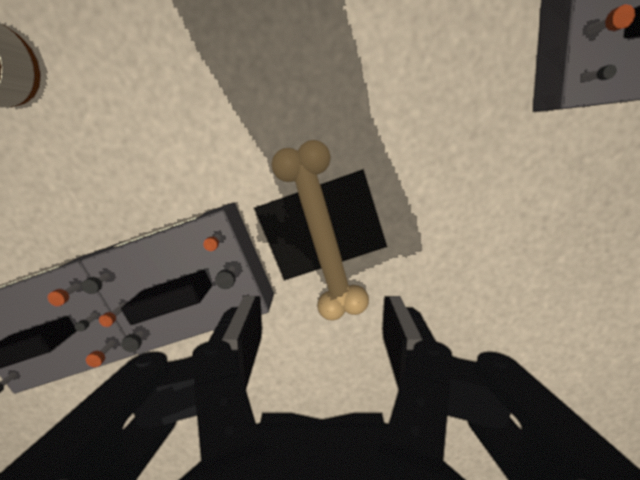

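The wrist view shows the bone's knuckle centres at about (301,161) and (343,302). The pad corners are at (255,208), (363,170), (387,246) and (284,280).

Run:
```python
from h import *
import pickle
c=pickle.load(open("pics/w1.pkl","rb"))
k=onplane(c,[(301,160),(343.5,301.5)],.013);print(k,k.mean(0),np.degrees(np.arctan2(*(k[1]-k[0])[[1,0]])),np.linalg.norm(k[1]-k[0]))
p=onplane(c,[(255,208),(363,170),(387,246),(284,280)],.001);print(p,p.mean(0),[np.linalg.norm(p[i]-p[i-1]) for i in range(4)])
d=p[1]-p[0];print(np.degrees(np.arctan2(-d[0],d[1])));d=p[1]-p[2];print(np.degrees(np.arctan2(d[1],d[0])))
print(rel([k.mean(0)[0],k.mean(0)[1],.018],90+np.degrees(np.arctan2(*(k[1]-k[0])[[1,0]]))))
```

```text
[[0.47648709 0.14140504 0.013     ]
 [0.60057101 0.15459774 0.013     ]] [0.53852905 0.14800139 0.013     ] 6.068933411496934 0.12478327831066736
[[0.50856562 0.09527227 0.001     ]
 [0.49357189 0.18816542 0.001     ]
 [0.56093359 0.19957667 0.001     ]
 [0.57654731 0.10545408 0.001     ]] [0.5349046  0.14711711 0.001     ] [np.float64(0.06873994485178302), np.float64(0.09409542983378703), np.float64(0.06832141431199416), np.float64(0.09540886151403076)]
9.168936877033868
-170.38522506475485
(array([ 0.17, -0.13, 13.14]), np.float64(-15.98), 1.8167)
```

Call:
{"name": "play_rows", "arguments": {"motion": [{"fingers": -0.3,"translation": [0.1,-0.1,3],"roll": -7},{"fingers": -0.3,"translation": [0.1,-0.1,6],"roll": -14},{"fingers": -0.3,"translation": [0.1,-0.1,8],"roll": -16},{"fingers": -0.3,"translation": [0.1,-0.1,10],"roll": -16},{"fingers": -0.3,"translation": [0.1,-0.1,12],"roll": -16},{"fingers": -0.3,"translation": [0.1,-0.1,13.1],"roll": -16},{"fingers": -0.3,"translation": [0.1,-0.1,13.1],"roll": -16},{"fingers": 0.2,"translation": [0.1,-0.1,13.1],"roll": -16},{"fingers": 1,"translation": [0.1,-0.1,13.1],"roll": -16},{"fingers": 1,"translation": [0.1,-0.1,13.1],"roll": -16},{"fingers": 1,"translation": [0.1,-0.1,13.1],"roll": -16},{"fingers": 1,"translation": [0.1,-0.1,13.1],"roll": -16},{"fingers": 1,"translation": [0.1,-0.1,13.1],"roll": -16},{"fingers": 1,"translation": [0.1,-0.1,13.1],"roll": -16},{"fingers": 1,"translation": [0.1,-0.1,13.1],"roll": -16},{"fingers": 1,"translation": [0.1,-0.1,13.1],"roll": -16}]}}

```text
clock: 3.15
eef_pos: [0.5408, 0.1473, 0.021]
tool_rot: [0.673, 0.74, 0.001, 0.001]
ft_force: [-0.1, -0.5, 6.6]
grip_width: 0.0158
```

Call:
{"name": "play_rows", "arguments": {"motion": [{"fingers": 1,"translation": [0,0,-2],"roll": 0},{"fingers": 1,"translation": [0,0,-5],"roll": 0},{"fingers": 1,"translation": [0,0,-9],"roll": 0},{"fingers": 1,"translation": [0,0,-13],"roll": 0},{"fingers": 1,"translation": [0,0,-13],"roll": 0},{"fingers": 1,"translation": [0,0,-13],"roll": 0}]}}

```text
clock: 3.65
eef_pos: [0.5414, 0.1475, 0.1524]
tool_rot: [0.673, 0.74, 0.003, 0.002]
ft_force: [0.1, 0.1, -1.1]
grip_width: 0.0154
```

Run:
```python
from h import *
o=bot.get_obs();print(o["ft_force"],o["grip_width"],o["eef_pos"])
c=snap("wrist","w2");cv2.imwrite("pics/w2s.png",cv2.resize(c["pixels"][:,:,::-1],(400,300)))
print(rel([.4365,-.369,.15],94.6))
```

```text
[ 0.0556693   0.07263995 -1.07175262] 0.015424412244130948 [0.54139422 0.14746867 0.15244074]
(array([-5.038e+01, -1.518e+01, -4.000e-02]), np.float64(0.87), 3.7)
```

View pics/w2s.png

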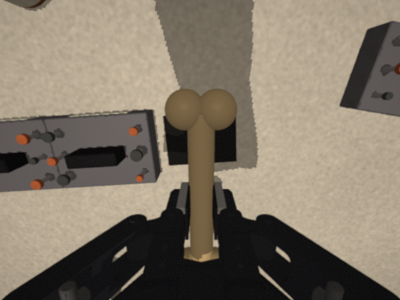

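The bone is held level and centred, about 15 mm between the pads. Carrying it over the tray.

Call:
{"name": "play_rows", "arguments": {"motion": [{"fingers": 1,"translation": [-3,-0.9,0],"roll": 1},{"fingers": 1,"translation": [-7,-2,0],"roll": 1},{"fingers": 1,"translation": [-11,-3.3,0],"roll": 1},{"fingers": 1,"translation": [-15,-4.5,0],"roll": 1},{"fingers": 1,"translation": [-19,-5.7,0],"roll": 1},{"fingers": 1,"translation": [-23,-6.9,0],"roll": 1},{"fingers": 1,"translation": [-27,-8.1,0],"roll": 1},{"fingers": 1,"translation": [-31,-9.3,0],"roll": 1},{"fingers": 1,"translation": [-35,-10.5,0],"roll": 1},{"fingers": 1,"translation": [-39,-11.7,0],"roll": 1},{"fingers": 1,"translation": [-43,-12.9,0],"roll": 1},{"fingers": 1,"translation": [-46,-13.8,0],"roll": 1},{"fingers": 1,"translation": [-49,-14.6,0],"roll": 1},{"fingers": 1,"translation": [-50.4,-15,0],"roll": 1},{"fingers": 1,"translation": [-50.4,-15,0],"roll": 1},{"fingers": 1,"translation": [-50.4,-15,0],"roll": 1},{"fingers": 1,"translation": [-50.4,-15,0],"roll": 1}]}}

```text
clock: 5.12
eef_pos: [0.4376, -0.3674, 0.1479]
tool_rot: [0.679, 0.734, 0.0, -0.002]
ft_force: [0.3, 0.2, -1.0]
grip_width: 0.0152
```

Run:
```python
from h import *
print(rel([.4395,-.369,.026],94.6),bot.get_obs()["eef_pos"])
c=snap("wrist","w3");t=snap("top","t3")
a=cv2.resize(c["pixels"],(400,300));b=cv2.resize(t["pixels"][225:360,430:610],(400,300))
cv2.imwrite("pics/w3s.png",np.clip(np.hstack([a,b])[:,:,::-1]*1.4,0,255).astype(np.uint8))
```

```text
(array([-0.21,  0.2 , 12.19]), np.float64(-0.09), 5.1167) [ 0.43757595 -0.36741004  0.14786625]
```

View pics/w3s.png

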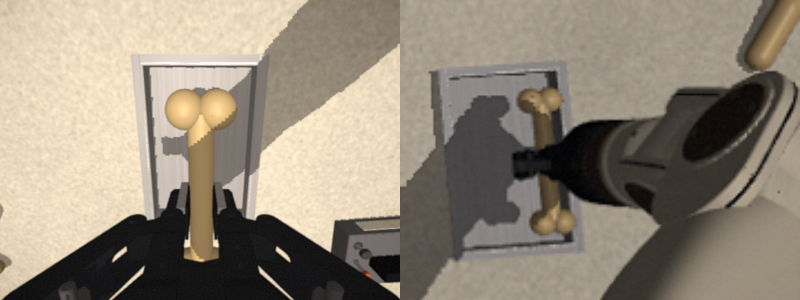

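The wrist view shows the bone centred over the tray, with the tray walls clear on both sides. Lowering and releasing.

Call:
{"name": "play_rows", "arguments": {"motion": [{"fingers": 1,"translation": [-0.1,0.1,3],"roll": 0},{"fingers": 1,"translation": [-0.1,0.1,6],"roll": 0},{"fingers": 1,"translation": [-0.1,0.1,9],"roll": 0},{"fingers": 1,"translation": [-0.1,0.1,11],"roll": 0},{"fingers": 1,"translation": [-0.1,0.1,12],"roll": 0},{"fingers": 1,"translation": [-0.1,0.1,12.2],"roll": 0},{"fingers": 1,"translation": [-0.1,0.1,12.2],"roll": 0},{"fingers": 1,"translation": [-0.1,0.1,12.2],"roll": 0},{"fingers": 0.4,"translation": [-0.1,0.1,12.2],"roll": 0},{"fingers": 0.2,"translation": [-0.1,0.1,12.2],"roll": 0},{"fingers": 0,"translation": [-0.1,0.1,12.2],"roll": 0},{"fingers": 0,"translation": [-0.1,0.1,12.2],"roll": 0},{"fingers": 0,"translation": [-0.1,0.1,12.2],"roll": 0},{"fingers": 0,"translation": [-0.1,0.1,9],"roll": 0},{"fingers": 0,"translation": [-0.1,0.1,5],"roll": 0},{"fingers": 0,"translation": [-0.1,0.1,1],"roll": 0},{"fingers": 0,"translation": [-0.1,0.1,-1],"roll": 0},{"fingers": 0,"translation": [-0.1,0.1,-1],"roll": 0}]}}

```text
clock: 6.72
eef_pos: [0.4421, -0.3725, 0.166]
tool_rot: [0.679, 0.734, 0.0, 0.006]
ft_force: [-0.1, -0.5, 0.1]
grip_width: 0.043
```

Run:
```python
from h import *
print(rel([.4355,.375,.16],-4.2),bot.get_obs()["eef_pos"],bot.get_obs()["grip_width"])
c=snap("scene","s4");c=snap("wrist","w4")
```

```text
(array([7.458e+01, 5.160e+00, 1.000e-02]), np.float64(98.66), 6.7167) [ 0.44205356 -0.37251384  0.16595365] 0.04300253552875518
```

Call:
{"name": "play_rows", "arguments": {"motion": [{"fingers": 0,"translation": [4,0.3,0],"roll": 5},{"fingers": 0,"translation": [8,0.5,0],"roll": 10},{"fingers": 0,"translation": [12,0.8,0],"roll": 15},{"fingers": 0,"translation": [16,1.1,0],"roll": 20},{"fingers": 0,"translation": [20,1.4,0],"roll": 26},{"fingers": 0,"translation": [24,1.7,0],"roll": 32},{"fingers": 0,"translation": [28,1.9,0],"roll": 38},{"fingers": 0,"translation": [32,2.2,0],"roll": 44},{"fingers": 0,"translation": [36,2.5,0],"roll": 50},{"fingers": 0,"translation": [40,2.8,0],"roll": 56},{"fingers": 0,"translation": [44,3,0],"roll": 62},{"fingers": 0,"translation": [48,3.3,0],"roll": 68},{"fingers": 0,"translation": [52,3.6,0],"roll": 74},{"fingers": 0,"translation": [56,3.9,0],"roll": 80},{"fingers": 0,"translation": [60,4.2,0],"roll": 86},{"fingers": 0,"translation": [64,4.4,0],"roll": 92},{"fingers": 0,"translation": [68,4.7,0],"roll": 98.7},{"fingers": 0,"translation": [72,5,0],"roll": 98.7},{"fingers": 0,"translation": [74.6,5.2,0],"roll": 98.7},{"fingers": 0,"translation": [74.6,5.2,0],"roll": 98.7}]}}

```text
clock: 8.48
eef_pos: [0.4313, 0.3818, 0.1566]
tool_rot: [0.999, -0.035, -0.001, 0.0]
ft_force: [0.9, -0.6, 0.8]
grip_width: 0.043
```

Run:
```python
from h import *
o=bot.get_obs();print(o["eef_pos"],rel([.4355,.375,.16],-4.2),o["joint_vel"].round(2))
c=snap("wrist","w5");t=snap("top","t5");s=snap("scene","s5")
a=cv2.resize(c["pixels"],(640,480));b=cv2.resize(s["pixels"][100:190,195:305],(160,131));d=cv2.resize(t["pixels"][240:350,430:530],(160,176))
m=np.zeros((480,800,3),np.uint8);m[:,:640]=a;m[:131,640:]=b;m[140:316,640:]=d
cv2.imwrite("pics/w5s.png",np.clip(m[:,:,::-1]*1.5,0,255).astype(np.uint8))
```

```text
[0.43131311 0.38182607 0.15664218] (array([ 0.46,  0.65, -0.34]), np.float64(0.2), 8.4833) [ 0.25  0.24  0.36  0.16 -0.04  0.25]
```

View pics/w5s.png

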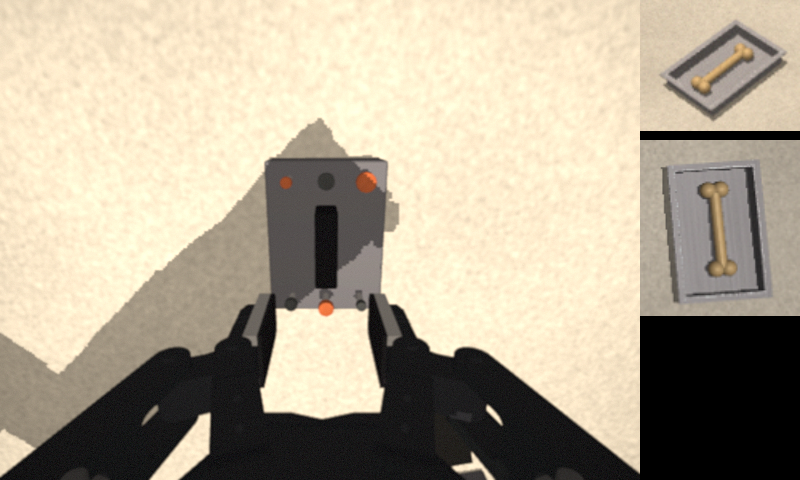

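The bone rests in the tray, visible in both insets. In the wrist view the loose rack's rib spans (316–337, 206–288).

Run:
```python
from h import *
o=bot.get_obs();print(o["eef_pos"],o["clock"],o["joint_vel"].round(2))
c=snap("wrist","w6");px=c["pixels"]
hs=px.max(2);d=(hs<26).astype(np.uint8);d[330:]=0;d[:185]=0;d[:,:295]=0;d[:,:][:,355:]=0
cs=max(cv2.findContours(d,cv2.RETR_EXTERNAL,cv2.CHAIN_APPROX_NONE)[0],key=cv2.contourArea)
r=cv2.minAreaRect(cs);print(r);b=cv2.boxPoints(r)
w=onplane(c,b,.065);print(np.round(w,4),w.mean(0),[round(np.linalg.norm(w[i]-w[i-1]),4) for i in range(4)])
for z in(.065,.05):
  w=onplane(c,[(326.5,206),(326.5,288)],z);e=w[1]-w[0];print(z,w,np.linalg.norm(e),np.degrees(np.arctan2(-e[0],e[1])))
# dark block outline
m=((px.max(2)<100)&(px.max(2).astype(int)-px.min(2)<14)).astype(np.uint8)
for y in(200,230,260,280):
  row=px[y,255:400].max(1);print(y,row[:25].tolist(),row[-35:].tolist())
```

```text
[0.43137466 0.37823871 0.1565527 ] 8.6333 [-0.04 -0.03 -0.03  0.01 -0.01 -0.01]
((325.5, 242.0), (82.0, 21.0), 90.0)
[[0.428  0.415  0.065 ]
 [0.4418 0.4141 0.065 ]
 [0.4384 0.3552 0.065 ]
 [0.4235 0.3562 0.065 ]] [0.43293654 0.38513579 0.065     ] [np.float64(0.059), np.float64(0.0138), np.float64(0.059), np.float64(0.015)]
0.065 [[0.43537231 0.41117013 0.065     ]
 [0.43138391 0.35177623 0.065     ]] 0.05952765872730298 176.1582563292111
0.05 [[0.43531783 0.40809015 0.05      ]
 [0.43105834 0.34465925 0.05      ]] 0.06357375383697118 176.15825632921113
200 [112, 111, 111, 111, 110, 111, 114, 116, 112, 109, 89, 67, 56, 56, 59, 57, 57, 56, 59, 58, 59, 56, 57, 58, 59] [58, 59, 57, 59, 57, 60, 59, 60, 58, 59, 57, 58, 57, 59, 57, 59, 58, 58, 58, 59, 80, 115, 152, 161, 138, 117, 107, 105, 110, 120, 127, 131, 128, 139, 159]
230 [113, 111, 113, 111, 112, 112, 111, 110, 108, 109, 110, 104, 83, 62, 57, 57, 58, 58, 55, 58, 56, 56, 58, 56, 58] [55, 58, 57, 57, 58, 58, 56, 57, 58, 56, 58, 58, 57, 57, 57, 56, 57, 60, 98, 141, 162, 165, 167, 168, 168, 167, 169, 173, 177, 178, 176, 174, 176, 175, 173]
260 [115, 117, 115, 112, 111, 110, 112, 110, 112, 112, 114, 116, 113, 99, 74, 58, 56, 57, 56, 57, 60, 55, 56, 56, 55] [98, 98, 97, 99, 100, 97, 96, 99, 98, 100, 98, 100, 99, 98, 95, 92, 106, 137, 164, 175, 177, 176, 176, 177, 176, 175, 177, 179, 181, 182, 182, 184, 183, 182, 181]
280 [113, 110, 107, 107, 106, 109, 110, 111, 111, 113, 113, 114, 114, 113, 106, 83, 61, 55, 57, 56, 57, 58, 58, 56, 57] [98, 97, 96, 99, 96, 98, 98, 97, 97, 96, 96, 96, 98, 93, 91, 113, 155, 176, 179, 177, 173, 173, 171, 173, 175, 174, 172, 173, 174, 178, 180, 183, 185, 183, 182]
```

Run:
```python
from h import *
print(rel([.433,.382,.053],-3.84))
```

```text
(array([ 0.14, -0.55, 10.39]), np.float64(-0.33), 8.6833)
```

Call:
{"name": "play_rows", "arguments": {"motion": [{"fingers": 0,"translation": [0.1,-0.5,3],"roll": 0},{"fingers": 0,"translation": [0.1,-0.5,6],"roll": 0},{"fingers": 0,"translation": [0.1,-0.5,8.5],"roll": 0},{"fingers": 0,"translation": [0.1,-0.5,9.8],"roll": 0},{"fingers": 0,"translation": [0.1,-0.5,10.2],"roll": 0},{"fingers": 0,"translation": [0.1,-0.5,10.2],"roll": 0},{"fingers": 0.2,"translation": [0.1,-0.5,10.2],"roll": 0},{"fingers": 0.4,"translation": [0.1,-0.5,10.2],"roll": 0},{"fingers": 1,"translation": [0.1,-0.5,10.2],"roll": 0},{"fingers": 1,"translation": [0.1,-0.5,10.2],"roll": 0},{"fingers": 1,"translation": [0.1,-0.5,10.2],"roll": 0},{"fingers": 1,"translation": [0.1,-0.5,10.2],"roll": 0},{"fingers": 1,"translation": [0.1,-0.5,10.2],"roll": 0},{"fingers": 1,"translation": [0.1,-0.5,10.2],"roll": 0}]}}

```text
clock: 9.85
eef_pos: [0.4351, 0.3832, 0.0591]
tool_rot: [0.999, -0.037, 0.001, -0.001]
ft_force: [-1.7, -0.6, 6.2]
grip_width: 0.0143
```

Run:
```python
from h import *
o=bot.get_obs();print(o["eef_pos"],o["grip_width"],o["ft_force"],rel([.433,.382,.15],-3.84))
```

```text
[0.43509417 0.38321914 0.05912791] 0.014322004085165561 [-1.70983777 -0.64514682  6.18546462] (array([-0.18,  0.12, -9.09]), np.float64(-0.39), 9.85)
```

Call:
{"name": "play_rows", "arguments": {"motion": [{"fingers": 1,"translation": [0,0,-1],"roll": 0},{"fingers": 1,"translation": [0,0,-3],"roll": 0},{"fingers": 1,"translation": [0,0,-5],"roll": 0},{"fingers": 1,"translation": [0,0,-7],"roll": 0},{"fingers": 1,"translation": [0,0,-7],"roll": 0},{"fingers": 1,"translation": [0,0,-7],"roll": 0},{"fingers": 1,"translation": [0,0,-7],"roll": 0}]}}

```text
clock: 10.43
eef_pos: [0.4335, 0.3821, 0.126]
tool_rot: [0.999, -0.037, -0.001, 0.001]
ft_force: [0.2, -0.8, -4.1]
grip_width: 0.0141
```

Run:
```python
from h import *
o=bot.get_obs();print(o["eef_pos"],o["grip_width"],o["ft_force"],o["ft_torque"])
th=np.radians(9.4);y=np.array([-np.sin(th),np.cos(th)])
print(rel([*(np.array([.5345,.1465])+.02*y),.125],9.4))
c=snap("wrist","w7");s=snap("scene","s7")
m=np.zeros((300,800,3),np.uint8);m[:,:400]=cv2.resize(c["pixels"],(400,300));m[:,400:]=cv2.resize(s["pixels"][230:380,350:550],(400,300))
cv2.imwrite("pics/w7s.png",np.clip(m[:,:,::-1]*1.5,0,255).astype(np.uint8))
```

```text
[0.4334557  0.38208476 0.12600236] 0.014055652483998416 [ 0.19009323 -0.84280312 -4.14188408] [-0.05686706  0.02253286  0.01764073]
(array([11.34, 20.81,  0.12]), np.float64(-13.62), 10.4333)
```

View pics/w7s.png

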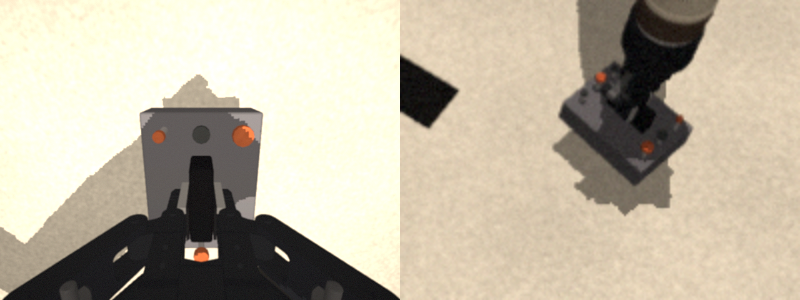

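The rack is lifted level; 4.1 N puts it at about 0.42 kg. Carrying it to 20 mm beside its place.

Call:
{"name": "play_rows", "arguments": {"motion": [{"fingers": 1,"translation": [1,2,0],"roll": -1},{"fingers": 1,"translation": [2.5,4.5,0],"roll": -3},{"fingers": 1,"translation": [4,7.3,0],"roll": -5},{"fingers": 1,"translation": [5.5,10,0],"roll": -7},{"fingers": 1,"translation": [7,12.8,0],"roll": -9},{"fingers": 1,"translation": [8.5,15.6,0],"roll": -11},{"fingers": 1,"translation": [10,18.3,0],"roll": -13},{"fingers": 1,"translation": [11,20,0],"roll": -13.6},{"fingers": 1,"translation": [11.3,20.8,0],"roll": -13.6},{"fingers": 1,"translation": [11.3,20.8,0],"roll": -13.6},{"fingers": 1,"translation": [11.3,20.8,0],"roll": -13.6},{"fingers": 1,"translation": [11.3,20.8,3],"roll": -13.6},{"fingers": 1,"translation": [11.3,20.8,5],"roll": -13.6},{"fingers": 1,"translation": [11.3,20.8,6],"roll": -13.6},{"fingers": 1,"translation": [11.3,20.8,6],"roll": -13.6},{"fingers": 1,"translation": [11.3,20.8,6],"roll": -13.6}]}}

```text
clock: 11.87
eef_pos: [0.5308, 0.1679, 0.0669]
tool_rot: [0.997, 0.082, -0.001, 0.0]
ft_force: [0.6, 0.5, -4.0]
grip_width: 0.0147
```

Run:
```python
from h import *
o=bot.get_obs();print(o["eef_pos"],o["grip_width"],o["ft_force"],rel([.5345,.1465,.06],9.4))
c=snap("wrist","w8");t=snap("top","t8");s=snap("scene","s8")
m=np.zeros((560,800,3),np.uint8);m[:300,:400]=cv2.resize(c["pixels"],(400,300));m[:300,400:]=cv2.resize(s["pixels"][190:310,240:400],(400,300));m[310:550]=cv2.resize(t["pixels"][210:276,220:440],(800,240),interpolation=cv2.INTER_CUBIC)
cv2.imwrite("pics/w8s.png",np.clip(m[:,:,::-1]*1.8,0,255).astype(np.uint8))
```

```text
[0.53083768 0.16786854 0.06693795] 0.0147267030345941 [ 0.62717612  0.4886056  -4.03646734] (array([0.01, 2.17, 0.69]), np.float64(0.06), 11.8667)
```

View pics/w8s.png

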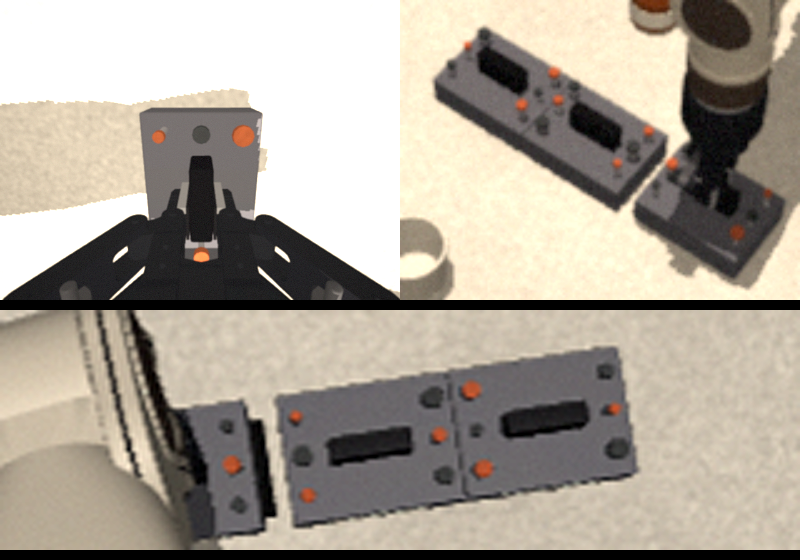

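The rack hangs about 8 mm up, with roughly a 20 mm gap, parallel to the row. The top crop shows its end beside the row at about (240,470) in the crop. Lowering it to the bench and closing most of the gap.

Call:
{"name": "play_rows", "arguments": {"motion": [{"fingers": 1,"translation": [0,0,0.3],"roll": 0},{"fingers": 1,"translation": [0,0.4,0.6],"roll": 0},{"fingers": 1,"translation": [0,0.9,0.6],"roll": 0},{"fingers": 1,"translation": [0,1.4,0.6],"roll": 0},{"fingers": 1,"translation": [0,1.6,0.7],"roll": 0},{"fingers": 1,"translation": [0,1.6,0.7],"roll": 0},{"fingers": 1,"translation": [0,1.6,0.7],"roll": 0},{"fingers": 1,"translation": [0,1.6,0.7],"roll": 0}]}}

```text
clock: 12.68
eef_pos: [0.5343, 0.1511, 0.0603]
tool_rot: [0.997, 0.082, 0.0, -0.0]
ft_force: [-1.3, -0.3, -4.2]
grip_width: 0.0149
```

```bash
cat > edge.py <<'E'
from h import *
import sys
def edges(c,ymin,ymax,row,z=.035):
    """front/back edge offsets along row-x of the top face, sampled at row-y stations"""
    th=np.radians(9.4);X=np.array([np.cos(th),np.sin(th)]);Y=np.array([-X[1],X[0]]);O=np.array([.5345,.1465])
    g=cv2.GaussianBlur(cv2.cvtColor(c["pixels"],cv2.COLOR_RGB2GRAY),(0,0),.7).astype(np.float32);out=[]
    for y in np.arange(ymin,ymax,.003):
        r=[]
        for s in(-1,1):
            x=s*.045+np.arange(-.012,.012,.0003)
            P=np.c_[O+x[:,None]*X+y*Y,np.full(len(x),z)]
            uv=proj(c,P).astype(np.float32);v=cv2.remap(g,uv[None,:,:1].transpose(0,1,2),uv[None,:,1:],cv2.INTER_LINEAR).ravel()
            d=cv2.GaussianBlur(np.gradient(v)[None],(0,0),3).ravel()*s;i=d.argmax();r+= [x[i]*1000,d[i]*10]
        out.append([y*1000]+r)
    return np.array(out)
if __name__=="__main__":
    np.set_printoptions(precision=1,suppress=True,linewidth=150)
    c=snap("top",sys.argv[1]);o=bot.get_obs();print(o["eef_pos"],o["ft_force"],o["grip_width"],rel([.5345,.1465,.06],9.4))
    e=edges(c,-.175,.06,0)
    print(e)
E
python3 edge.py t9
```

```text
[0.5 0.2 0.1] [-0.1  1.  -3.4] 0.014335367484370452 (array([-0.1,  0.5,  0. ]), np.float64(-0.03), 12.7333)
[[-175.   -46.2   40.1   45.6   31.1]
 [-172.   -46.2   33.3   45.9   29.4]
 [-169.   -47.4   32.9   46.5   27.6]
 [-166.   -47.1   37.3   46.8   26.1]
 [-163.   -46.8   42.5   45.6   22.2]
 [-160.   -46.5   44.2   45.3   26.8]
 [-157.   -47.4   36.1   45.9   29.9]
 [-154.   -47.7   33.9   46.2   30. ]
 [-151.   -47.1   25.4   46.5   28.3]
 [-148.   -46.5   25.5   45.3   25.6]
 [-145.   -46.5   29.8   45.    29.3]
 [-142.   -46.2   30.8   45.6   28.5]
 [-139.   -46.2   29.5   45.9   27. ]
 [-136.   -46.2   29.8   46.2   26.2]
 [-133.   -46.5   26.6   46.8   27.3]
 [-130.   -46.5   32.7   46.2   25.5]
 [-127.   -46.5   32.    45.3   30.9]
 [-124.   -47.7   25.4   45.6   31.6]
 [-121.   -47.7   29.6   45.9   31.3]
 [-118.   -46.8   29.    46.5   30.5]
 [-115.   -46.5   30.1   46.8   29.6]
 [-112.   -46.5   35.8   45.6   28.2]
 [-109.   -46.2   34.6   45.6   33.5]
 [-106.   -46.8   30.9   45.9   32.8]
 [-103.   -46.8   29.1   46.2   31.6]
 [-100.   -46.2   28.2   46.5   28.9]
 [ -
[... 1310 characters left out ...]
   40.2   -0.9]
 [   8.   -40.2    1.9   39.    -0. ]
 [  11.   -40.5    1.4   37.8    6.2]
 [  14.   -39.6    1.5   37.5    8. ]
 [  17.   -57.     1.1   54.9    5.1]
 [  20.   -57.     1.1   55.5    2.4]
 [  23.   -36.9    1.    56.4   -0.1]
 [  26.   -50.1    0.8   33.     0.7]
 [  29.   -44.7    1.    42.9    3.2]
 [  32.   -36.9    1.    57.     4.1]
 [  35.   -44.4    1.1   33.     5.5]
 [  38.   -45.9    1.    33.    10.6]
 [  41.   -42.9    1.    33.    15.2]
 [  44.   -42.6    1.    33.    17.8]
 [  47.   -39.6    0.8   33.    17.9]
 [  50.   -57.     0.8   33.    13.7]
 [  53.   -51.3    0.6   34.5   11.9]
 [  56.   -52.8    0.8   35.1   12. ]
 [  59.   -50.4    0.9   35.1    9.8]]
```

The edge profile shows the row frame is right: front −46.8 and back +46 mm, with no yaw drift. The loose rack's front and back edges match the middle rack's within about 0.5 mm. It still hangs slightly (−3.4 N), so I'll set it down and then slide it in.

Call:
{"name": "play_rows", "arguments": {"motion": [{"fingers": 1,"translation": [0,0,0.1],"roll": 0},{"fingers": 1,"translation": [0,0,0.2],"roll": 0},{"fingers": 1,"translation": [0,0,0.2],"roll": 0},{"fingers": 1,"translation": [0,0,0.2],"roll": 0},{"fingers": 1,"translation": [0,0,0.2],"roll": 0}]}}

```text
clock: 13.15
eef_pos: [0.5344, 0.1513, 0.0591]
tool_rot: [0.997, 0.082, 0.0, -0.0]
ft_force: [-3.1, -0.8, 5.0]
grip_width: 0.0147
```

Call:
{"name": "play_rows", "arguments": {"motion": [{"fingers": 1,"translation": [0,0.1,-0.1],"roll": 0},{"fingers": 1,"translation": [0,0.2,-0.1],"roll": 0},{"fingers": 1,"translation": [0,0.3,-0.1],"roll": 0},{"fingers": 1,"translation": [0,0.4,-0.1],"roll": 0},{"fingers": 1,"translation": [0,0.5,-0.1],"roll": 0},{"fingers": 1,"translation": [0,0.5,-0.1],"roll": 0},{"fingers": 1,"translation": [0,0.5,-0.1],"roll": 0}]}}

```text
clock: 13.73
eef_pos: [0.5353, 0.1472, 0.0592]
tool_rot: [0.997, 0.082, 0.0, -0.001]
ft_force: [0.4, 5.3, -3.0]
grip_width: 0.0147
```

Run:
```python
from h import *
c=snap("top","t10");o=bot.get_obs();print(o["eef_pos"],o["ft_force"])
cv2.imwrite("pics/t10s.png",np.clip(cv2.resize(c["pixels"][215:270,250:360],(800,400),interpolation=cv2.INTER_CUBIC)[:,:,::-1]*1.8,0,255).astype(np.uint8))
```

```text
[0.53523928 0.14722939 0.05920191] [ 0.12653301  4.47291524 -2.32482221]
```

View pics/t10s.png

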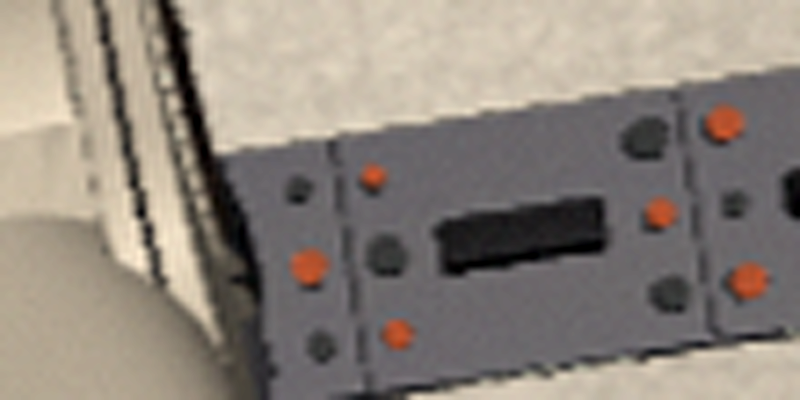

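The seam at about (350,260) in the crop now looks like the fixed seam, and there is a 4.5 N contact force. I'll press a little more to square it, set it down, ease off, release and retreat.

Call:
{"name": "play_rows", "arguments": {"motion": [{"fingers": 1,"translation": [0,0.1,0.05],"roll": 0},{"fingers": 1,"translation": [0,0.2,0.05],"roll": 0},{"fingers": 1,"translation": [0,0.3,0.05],"roll": 0},{"fingers": 1,"translation": [0,0.4,0.05],"roll": 0},{"fingers": 1,"translation": [0,0.4,0.05],"roll": 0},{"fingers": 1,"translation": [0,0.4,0.05],"roll": 0}]}}

```text
clock: 14.28
eef_pos: [0.5354, 0.147, 0.0596]
tool_rot: [0.997, 0.083, 0.0, -0.005]
ft_force: [-2.8, 14.2, 1.5]
grip_width: 0.0149
```

Run:
```python
from edge import *
np.set_printoptions(precision=2,suppress=True)
c=snap("top","t11");o=bot.get_obs();print(o["eef_pos"],o["ft_force"],o["ft_torque"])
for a,b in((-.055,-.012),(-.055+.002,-.03),(-.11,-.07),(-.17,-.13)):
    e=edges(c,a,b,0);print(a,b,np.median(e,0),np.polyfit(e[:,0],e[:,1],1)[0],np.polyfit(e[:,0],e[:,3],1)[0])
```

```text
[0.54 0.15 0.06] [-2.79 14.07  1.6 ] [ 2.93  0.74 -0.32]
-0.055 -0.012 [-34.   -46.2   26.07  45.9   27.94] 0.18500000000000066 0.03357142857142781
-0.053 -0.03 [-42.5  -46.65  40.34  46.2   30.06] 0.06190476190476133 0.008333333333333345
-0.11 -0.07 [-90.5  -46.65  35.68  45.9   30.62] -0.025714285714285447 -0.0002197802197805024
-0.17 -0.13 [-150.5   -46.5    31.01   46.2    27.62] 0.018901098901098534 0.001318681318681786
```

Call:
{"name": "play_rows", "arguments": {"motion": [{"fingers": 1,"translation": [0,-0.25,0.05],"roll": 0},{"fingers": 1,"translation": [0,-0.5,0.1],"roll": 0},{"fingers": 1,"translation": [0,-0.5,0.1],"roll": 0},{"fingers": 1,"translation": [0,-0.5,0.1],"roll": 0},{"fingers": 0.5,"translation": [0,-0.5,0.1],"roll": 0},{"fingers": 0.3,"translation": [0,-0.5,0.1],"roll": 0},{"fingers": 0.2,"translation": [0,-0.5,0],"roll": 0},{"fingers": 0.1,"translation": [0,-0.5,0],"roll": 0},{"fingers": 0.1,"translation": [0,-0.5,0],"roll": 0},{"fingers": 0.1,"translation": [0,-0.5,0],"roll": 0},{"fingers": 0.1,"translation": [0,-0.5,-2],"roll": 0},{"fingers": 0.1,"translation": [0,-0.5,-5],"roll": 0},{"fingers": 0.1,"translation": [0,-0.5,-9],"roll": 0},{"fingers": 0.1,"translation": [0,-0.5,-13],"roll": 0},{"fingers": 0.1,"translation": [0,-4,-15],"roll": 0},{"fingers": 0.1,"translation": [0,-8,-15],"roll": 0},{"fingers": 0.1,"translation": [0,-12,-15],"roll": 0},{"fingers": 0.1,"translation": [0,-16,-15],"roll": 0},{"fingers": 0.1,"translation": [0,-20,-15],"roll": 0},{"fingers": 0.1,"translation": [0,-20,-15],"roll": 0}]}}

```text
clock: 16.0
eef_pos: [0.5013, 0.3464, 0.2083]
tool_rot: [0.996, 0.086, 0.0, -0.002]
ft_force: [0.3, -1.5, -0.7]
grip_width: 0.0385
```

Run:
```python
from edge import *
np.set_printoptions(precision=2,suppress=True)
c=snap("top","t12");s=snap("scene","s12");o=bot.get_obs();print(o["eef_pos"],o["ft_force"],o["clock"])
for a,b in((-.053,-.03),(-.03,.05),(-.053,.053),(-.11,-.07),(-.17,-.13)):
    e=edges(c,a,b,0);print(a,b,np.median(e,0),np.polyfit(e[:,0],e[:,1],1)[0],np.polyfit(e[:,0],e[:,3],1)[0])
m=np.zeros((560,800,3),np.uint8);m[:300,:400]=cv2.resize(s["pixels"][180:330,240:440],(400,300));m[:300,400:]=cv2.resize(c["pixels"][140:350,300:580],(400,300));m[310:]=cv2.resize(c["pixels"][210:285,230:470],(800,250),interpolation=cv2.INTER_CUBIC)
cv2.imwrite("pics/f.png",np.clip(m[:,:,::-1]*1.8,0,255).astype(np.uint8))
```

```text
[0.5  0.34 0.21] [ 1.18 -0.61 -0.14] 16.1
-0.053 -0.03 [-42.5  -46.65  42.62  46.05  31.75] 0.010714285714285027 0.017857142857143814
-0.03 0.05 [  9.   -46.5   36.18  45.9   31.14] -0.00549450549450536 -0.0010378510378509244
-0.053 0.053 [ -0.5  -46.5   37.21  45.9   31.35] -0.0008494208494204888 0.0004761904761899386
-0.11 -0.07 [-90.5  -46.65  38.12  45.9   32.31] -0.02373626373626302 -0.0006593406593410185
-0.17 -0.13 [-150.5   -46.5    32.88   46.2    29.21] 0.023736263736263405 0.0015384615384616556
```

View pics/f.png

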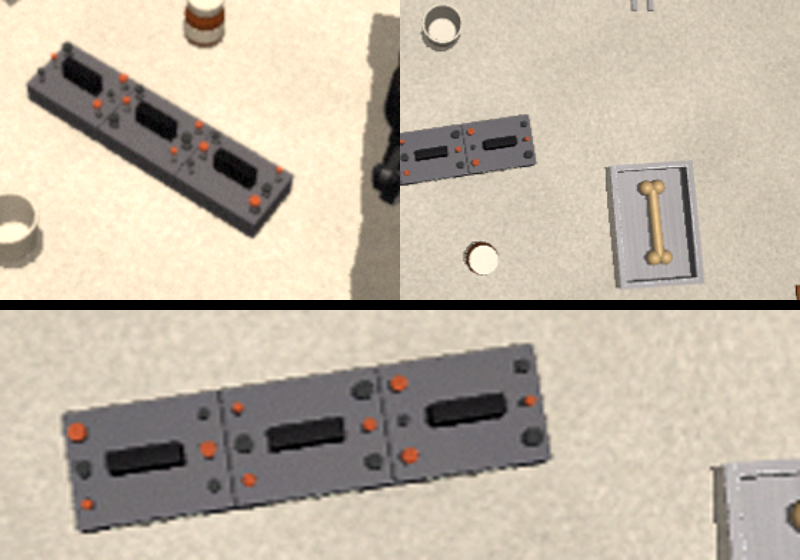

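Front and back edges line up within 0.2 mm with under 0.1° of yaw, and the bone is in the tray. One numeric check of the gap against the fixed seam, and of the jar and cup.

Run:
```python
from h import *
import pickle
c=pickle.load(open("pics/t12.pkl","rb"));a=pickle.load(open("pics/top0.pkl","rb"))
th=np.radians(9.4);X=np.array([np.cos(th),np.sin(th)]);Y=np.array([-X[1],X[0]]);O=np.array([.5345,.1465])
g=cv2.cvtColor(c["pixels"],cv2.COLOR_RGB2GRAY).astype(np.float32)
y=np.arange(-.25,.09,.0005);P=[]
for x in(-.035,-.03,-.012,.012,.015,.03,.036):
    uv=proj(c,np.c_[O+x*X+y[:,None]*Y,np.full(len(y),.035)]).astype(np.float32)
    P.append(cv2.remap(g,uv[None,:,:1],uv[None,:,1:],cv2.INTER_LINEAR).ravel())
v=np.median(P,0)
for s in(-.18,-.06):
    k=abs(y-s)<.008;w=v[k];print(s,"min at",y[k][w.argmin()],"depth",w.min(),"dark area mm",(56-w).clip(0).sum()*.5/56)
d=np.gradient(cv2.GaussianBlur(v[None],(0,0),2).ravel());k=abs(y-.06)<.015;print("outer end",y[k][d[k].argmax()])
for n,(u,w) in dict(jar=(358,321),cup=(329,158)).items():
    q=np.s_[w-25:w+25,u-25:u+25];print(n,np.abs(c["pixels"][q].astype(int)-a["pixels"][q]).mean())
```

```text
-0.18 min at -0.17999999999999994 depth 44.323242 dark area mm 0.5431257
-0.06 min at -0.06099999999999983 depth 45.21875 dark area mm 0.48045132
outer end 0.058500000000000274
jar 6.678266666666667
cup 6.2648
```

```bash
python3 -c "
from workcell import bot
print(bot.job_done())"
```

```text
the job is handed in; nothing more can be done
None
```

I laid the bone in the steel tray and let go of it. Then I set the loose rack upright in the empty place at the left (+y) end, pressed it against the middle rack with about 14 N, and released it. I handed the job in at about 16 s, with the gripper clear of everything.

What the last checks showed:
- **Flush and square:** the loose rack's front and back edges match the middle rack's within about 0.2 mm, with yaw under 0.1°.
- **Gap:** the new seam looks the same as the fixed seam, with a dark width of 0.48 mm against 0.54 mm, so I see no gap.
- **Facing:** the loose rack's label was never seen directly. I judged its facing from the plain back face in the scene view.
- **Jar and cup:** both are at the same pixel positions as at the start. The average pixel difference around them was about 6 grey levels; I put that down to lighting and noise and did not test it.
- **Disagreements:**
  - Before the grasp, the wrist and top views differed by about 4 to 6 mm on the loose rack's y position. That did not matter once it was pressed home.
  - The finger opening read about 1.5 mm too small when closed on the 16 mm rib.

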